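Set the bench rotary table to its long scale line

TASK

Set the rotary table on the bench for the next cut: put your fingertips into the V-shaped notch of its thick metal disc and push the disc round, either way, until the pointer on its rim lines up with the one long line of the scale on the base. Leave the disc at rest there and take your hand away; do not disturb the tube, the can or the wrench lying around it.

Things in the scene. Friction and masses are not known exactly. Their poses are not given: they have to be found in the camera images.
- axis (a point): Centre of the flat top of the rotary table's plain metal disc, on its vertical axis, 50 mm above the bench. The disc is 150 mm across, from 22 to 50 mm above the bench, on a fixed dark round base 224 mm across and 20 mm high. It turns either way about this axis, against friction of about 0.18 N m, and stays where it is left.
- pointer (a point): Tip of the disc's pointer, 88 mm from the axis, 22 mm above the bench: a narrow tongue, 11 mm wide with a dark centre line, sticking out from the foot of the disc's rim, low over the base, directly opposite the notch. A dark line on the disc's top runs out towards it.
- scale_line (a point): Where the pointer's tip must come: inner end of the target line, 88 mm from the axis, 22 mm above the bench. The scale is a circle of 36 pale lines, 10 degrees apart, on top of the base around the disc, each 6 mm long and 2 mm wide; the target line alone is 18 mm long and 4 mm wide. Its direction from the axis varies.
- notch (a point): Middle of the disc's only notch, 52 mm from the axis, 36 mm above the bench, directly opposite the pointer; turns with the disc. A 90-degree V, open at the rim and right through the disc: its flat flanks run radially, 45 degrees either side of its middle, from a round hub (radius 27 mm) to the rim (75 mm). Floor 20 mm above the bench. Fingertips lowered into it can push either flank.
- dial (a joint): Angle of the disc in rad, counter-clockwise positive seen from above: the direction from axis to pointer minus the direction from axis to scale line. 0 or a whole turn (6.283) means lined up. It starts between 0.7 and 5.58; its stops are at -7 and 13.
- tube: Bystander: loose upright steel tube offcut, 48 mm across, 80 mm high; origin at the centre of its underside. Leave it.
- grease: Bystander: loose grey can, 64 mm across, 75 mm high; origin at the centre of its underside. Leave it.
- wrench: Bystander: loose steel wrench, 190 mm long, lying flat along its own x axis. Leave it.
There are look-alikes about, which are no part of the job. Leave any purple look-alike of the part that bears axis alone.

How it is judged (in metres and radians):
At the end, for the whole second after the job is handed in: The pointer's tip is within 4 mm (2.6 degrees) of the long line's inner point and the disc is at rest (horizontal distance between pointer and scale_line below 0.004 m and velocity of joint dial between -0.02 and 0.02 rad/s); the robot touches nothing.
It fails at once if the tube is moved, lifted or knocked over (more than 20 mm) (distance of tube from where it was at the start of the episode above 0.02 m).
It fails at once if the can is moved, lifted or knocked over (more than 20 mm) (distance of grease from where it was at the start of the episode above 0.02 m).
It fails at once if the wrench is moved or lifted (more than 20 mm) (distance of wrench from where it was at the start of the episode above 0.02 m).
It also fails if it takes over 58 s, if anything falls off the work surface, if the arm or the gripper's body presses on something with over 40 N, if the wrist force passes 120 N, or if a joint passes its speed limit or range.

ROBOT

A 6-joint arm with a two-finger parallel gripper is mounted at the origin on the work surface. World frame = base frame: x ahead of the robot, y to its left, z up, the work surface at z = 0. Lengths are in mm, angles in rad, forces in N, time in s.
With the tool pointing down it reaches from about 325 to 775 mm from the base axis. Payload 5.5 kg.
Tool frame: the origin (TCP) lies on the centre line of the jaws, within the pads' length; the fingertips stand env.tips_ahead ahead of it and the grasp point (between the pads) lies 6 mm ahead of it (env.tips_ahead is the distance from the TCP to the fingertips, in mm); z points along the fingers, x is the direction in which the jaws open and shut, and the axes are right-handed (so a half turn about z gives the same grasp; the last joint's range is limited). The gripper opens to 85 mm and grips with 20 to 120 N. Pads are 22 mm wide; open, the fingers measure 114 mm over their backs; the gripper's body (76 mm by 85 mm) begins 54 mm behind the grasp point. The pads swing forward as they close: fully open they stand 13 mm farther back than shut.
Start: joints at [-1.386, 0.091, 1.231, -0, 1.82, -0.057], TCP at [143.669, -582.56, 256.275] pointing down, gripper open.
Joint ranges: [-2.87, 2.87], [-0.86, 2.18], [0.17, 2.46], [-1.51, 4.65], [0.06, 2.69], [-2.65, 2.65]. Speed limits (rad/s): [2.57, 2.57, 3.01, 3.14, 3.14, 3.14].

INTERFACE

Orientations are given as [roll, pitch, yaw] about the fixed x, y, z axes, in that order (R = Rz(yaw) Ry(pitch) Rx(roll)).
In Python, from station import env, viewer, hand_in gives the robot as it stands.
- The arm moves only by the tool apply_moves, never from a script. Its argument "series" is a list of rows, each a list of 7 numbers: the turn, a rotation vector about the tool's x, y, z in rad, then the shift along the tool's x, y, z in m, then the finger opening in m, from 0 to 0.0854. In form: [[wx, wy, wz, dx, dy, dz, jaw], ...]. A call has 1 to 5 rows; each row shifts and turns the commanded pose from where the row before left it, along the tool's axes as they then stand; what a row does not reach is not made up. A row lasts 1/10 s, in which the tool goes at most 50 mm and 8.59 degrees, less where a joint would pass 70% of its speed; a pose out of reach is approached as far as the arm can. A call with a gripper value outside its range is refused whole. The fingers move at their own pace and stop on an object; the grip force is fixed at half the most. Time passes only in rows, so rows that do not move let the fingers close. It gives the time, the measured TCP pose, the force and the opening at its end, in the units of the state.
- env.observe(): the state, without advancing time (a new reading comes with each control period).
- viewer.camera(name): name is "scene" or "top" or "wrist"; returns the picture (400x640x3 uint8, red, green, blue); there is no depth.
- viewer.camera_model(name): a dict with "fov_y" (degrees; the focal length in pixels is half the picture's height over the tangent of half this angle, whatever the lens; pixels are square), "cx", "cy" (the principal point, pixels), "dist_coeffs" ([k1, k2, p1, p2, k3] as OpenCV has them; the pictures are not rectified), "pose" (4x4, takes a point from camera to world coordinates); the wrist camera has in their place "hand_eye" (4x4, takes a point from camera to tool coordinates, whose origin is the TCP and whose axes are the tool frame's). Camera axes: x right, y down, z forward; pixel columns grow to the right and rows downward; lengths in mm; the calibration is good to about 2 mm. A picture is of the moment at which its call begins: read the wrist's pose just before it. camera_model takes no time and is no camera call.
- hand_in(): hands the job in, once; it reports no verdict.
The state is a dict: "time": time; "joint_positions": joint angles; "qvel": joint speeds; "joint_torque": joint torques, N m; "eef_pos": TCP position; "eef_rot": TCP orientation; "wrist_force": force on the tool from outside, world axes, zero at the start; "moment": the same for the moment, N m; "finger_gap": opening from 0.0 (shut) to 1.0 (fully open).
Only numpy, scipy, OpenCV 4.12 (cv2) and the standard library are available. Lean on these libraries where they do the work, as an engineer would, in place of code of your own. Each camera call takes 0.05 s, during which the arm holds its last target.

## Working session

There is one attempt and no reset: what is moved stays moved. The work goes in short steps, Python scripts to look and compute and a tool call to move; the robot and the scene stay as the last step left them, time stands still between calls to the robot, and variables do not carry over. Pictures are saved under pics/ and viewed, and the job is handed in when it is done.

Besides the shell and the picture viewer there is one more tool, called after "Call:" in YAML: its name, and indented under it one key for each argument. apply_moves: Moves the arm, as the interface text tells. Its arguments: {"type":"object","properties":{"series":{"type":"array"}},"required":["series"]}

```bash
mkdir -p pics; python3 - <<'E'
from station import env, viewer
import cv2
o=env.observe(); print(o, env.tips_ahead)
for n in ("scene","top"):
    cv2.imwrite(f"pics/{n}0.png", viewer.camera(n)[:,:,::-1]); print(n, viewer.camera_model(n))
print(viewer.camera_model("wrist"))
E
```

```text
{'time': 0.0, 'joint_positions': array([-1.38571078e+00,  9.18777653e-02,  1.23187867e+00, -9.11233923e-06,
        1.81984074e+00, -5.67122025e-02]), 'qvel': array([ 0.0001325 ,  0.00088302,  0.00183947,  0.00056799, -0.00080816,
        0.00100649]), 'joint_torque': array([-7.92899773e-04, -4.58726692e+01, -4.18027532e+01, -9.17670104e-05,
        1.16198769e-02,  7.10077501e-06]), 'eef_pos': array([ 143.61267952, -582.30873939,  255.14359877]), 'eef_rot': array([-3.14148785e+00,  2.00180506e-03, -1.32900071e+00]), 'wrist_force': array([-0.29807854, -0.21642647, -0.73133426]), 'moment': array([ 0.00883987, -0.03552311,  0.03093149]), 'finger_gap': 1.0026092937672881} 25.0
scene {'fov_y': 51.76344605321157, 'cx': 321.2711324142849, 'cy': 200.02307311077297, 'dist_coeffs': array([-0.07401186,  0.        ,  0.        ,  0.        ,  0.        ]), 'pose': array([[ 8.24758851e-01,  3.97562592e-01, -4.02140302e-01,
         9.28906359e+02],
       [ 5.65251178e-01, -6.00036472e-01,  5.66080682e-01,
        -6.20959873e+02],
       [-1.62463449e-02, -6.94190332e-01, -7.19608115e-01,
     
[... 455 characters left out ...]
01],
       [ 1.07411783e-02, -1.00705454e-01, -9.94858301e-01,
         1.41246515e+03],
       [ 0.00000000e+00,  0.00000000e+00,  0.00000000e+00,
         1.00000000e+00]])}
{'fov_y': 60.84722353729251, 'cx': 323.92789177223926, 'cy': 198.38104757864707, 'dist_coeffs': array([-0.00140796,  0.        ,  0.        ,  0.        ,  0.        ]), 'hand_eye': array([[ 9.99999995e-01, -5.90294532e-05, -7.71812833e-05,
         7.80686547e-01],
       [ 7.89911628e-05,  9.56431848e-01,  2.91955672e-01,
        -7.35776000e+01],
       [ 5.65846537e-05, -2.91955677e-01,  9.56431848e-01,
        -1.17073353e+02],
       [ 0.00000000e+00,  0.00000000e+00,  0.00000000e+00,
         1.00000000e+00]])}
```

```bash
ls .
```

```text
pics
```

View pics/scene0.png

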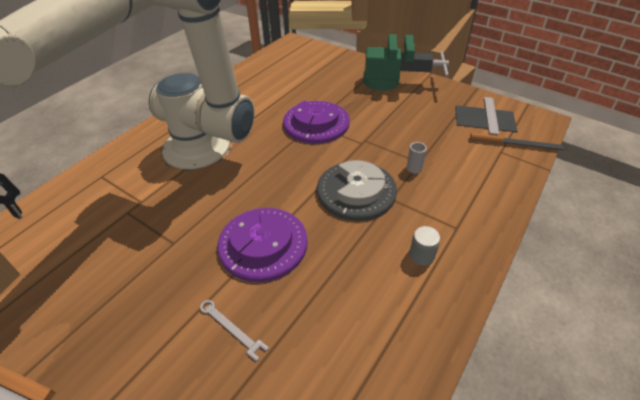

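View pics/top0.png

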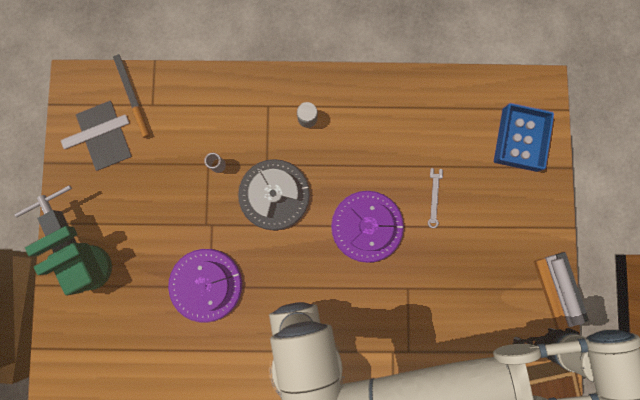

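The candidates for the rotary table in the top view are the metal disc at (274,195) and two purple ones at (368,227) and (205,286). The plain metal one fits the description, and the purple ones are to be left alone. I'll enlarge it to confirm.

```bash
python3 - <<'E'
import cv2,numpy as np
t=cv2.imread("pics/top0.png")[150:240,230:320]; s=cv2.imread("pics/scene0.png")[150:225,310:405]
t=cv2.resize(t,(400*1,400),interpolation=cv2.INTER_CUBIC); s=cv2.resize(s,(400,316),interpolation=cv2.INTER_CUBIC)
o=np.zeros((400,800,3),np.uint8);o[:,:400]=t;o[:316,400:]=s
cv2.imwrite("pics/crop0.png",o)
E
```

```text
(no output)
```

View pics/crop0.png

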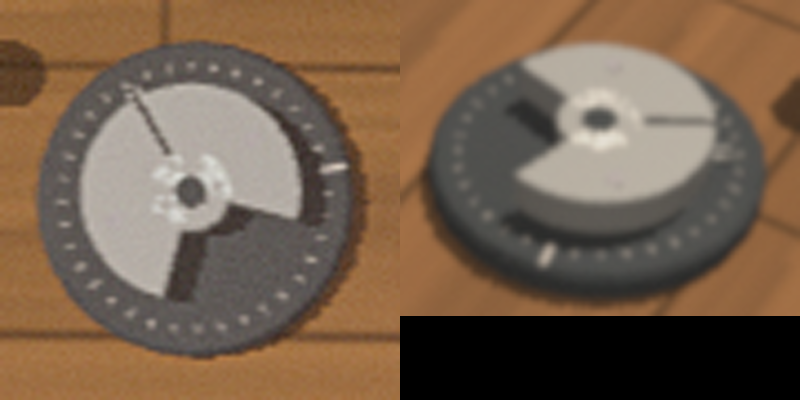

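The crop confirms it: plain metal disc, notch at the lower right, pointer tip at crop (127,88), long line from (323,171) to (346,166), centre (191,191).

```bash
cat > h.py <<'E'
import numpy as np, cv2
from station import env, viewer
from scipy.spatial.transform import Rotation as R
def KD(m):
    f=200/np.tan(np.radians(m["fov_y"]/2)); return np.array([[f,0,m["cx"]],[0,f,m["cy"]],[0,0,1]]),np.array(m["dist_coeffs"])
def pose(name,o=None):
    m=viewer.camera_model(name)
    if name!="wrist": return m,m["pose"]
    T=np.eye(4);T[:3,:3]=R.from_euler('xyz',o["eef_rot"]).as_matrix();T[:3,3]=o["eef_pos"]; return m,T@m["hand_eye"]
def p2w(name,uv,z,o=None):
    m,P=pose(name,o);K,D=KD(m)
    n=cv2.undistortPoints(np.array([[uv]],float),K,D)[0,0]
    d=P[:3,:3]@[n[0],n[1],1];return P[:3,3]+d*(z-P[2,3])/d[2]
def w2p(name,X,o=None):
    m,P=pose(name,o);K,D=KD(m);T=np.linalg.inv(P)
    return cv2.projectPoints(np.array(X,float).reshape(-1,1,3),cv2.Rodrigues(T[:3,:3])[0],T[:3,3],K,D)[0][:,0]
E
python3 - <<'E'
from h import *
c=lambda x,y:(230+(x+.5)/4.444-.5,150+(y+.5)/4.444-.5)
s=lambda x,y:(310+(x-400+.5)*95/400-.5,150+(y+.5)*75/316-.5)
A=p2w("top",c(191,191),50);A2=p2w("scene",s(599,119),50);print(A,A2)
B=p2w("top",c(195,199),20);print("base c",B)
for n,f,P,L in(("top",c,(127,88),(323,171)),("scene",s,(728,155),(549,245))):
  a=(A+A2)/2
  for q,z in((P,22),(L,20)):
    w=p2w(n,f(*q),z);d=w-a;print(n,w,np.hypot(*d[:2]),np.degrees(np.arctan2(d[1],d[0])))
for n,uv in(("tube",(213,160)),("can",(307,108))):print(n,p2w("top",uv,77))
E
```

```text
[533.35410479 107.71445057  50.        ] [532.86842827 106.77571057  50.        ]
base c [531.5458155  107.70026875  20.        ]
top [609.52595667 156.79531449  22.        ] 91.07376433697398 32.960931846348466
top [552.17715663  18.28096997  20.        ] 90.9841807098918 -77.90391774847589
scene [607.05035206 150.35224052  22.        ] 85.58747342615213 30.242574641319827
scene [550.92484489  18.53327569  20.        ] 90.48263865854827 -78.64584671147087
tube [627.10414891 286.23626093  77.        ]
can [790.96240196   5.22378593  77.        ]
```

The disc axis is at about (533,107), pointer at about 32° and line at about −78°. That means a clockwise turn of about 110°. The tube (627,286) and can (791,5) are clear of the path. First I'll move above the disc with the fingers shut, for a wrist view.

Call:
apply_moves:
  series:
    - [0,0,0,-0.032,-0.032,0,0]
    - [0,0,0,-0.032,-0.032,0,0]
    - [0,0,0,-0.032,-0.032,0,0]
    - [0,0,0,-0.032,-0.032,0,0]
    - [0,0,0,-0.032,-0.032,0,0]

```text
time: 0.6
eef_pos: [261.2, -387.2, 255.7]
eef_rot: [3.142, 0.001, -1.329]
wrist_force: [0.9, 0.2, 0.5]
finger_gap: 0.142
```

Call:
apply_moves:
  series:
    - [0,0,0,-0.032,-0.032,0,0]
    - [0,0,0,-0.032,-0.032,0,0]
    - [0,0,0,-0.032,-0.032,0,0]
    - [0,0,0,-0.032,-0.032,0,0]
    - [0,0,0,-0.032,-0.032,0,0]

```text
time: 1.1
eef_pos: [378.2, -193.5, 256.0]
eef_rot: [3.142, 0.0, -1.329]
wrist_force: [1.4, -0.4, 0.7]
finger_gap: -0.001
```

Call:
apply_moves:
  series:
    - [0,0,0,-0.032,-0.032,0,0]
    - [0,0,0,-0.032,-0.032,0,0]
    - [0,0,0,-0.032,-0.032,0,0]
    - [0,0,0,-0.032,-0.032,0,0]
    - [0,0,0,-0.032,-0.032,0,0]

```text
time: 1.6
eef_pos: [495.3, 0.3, 255.9]
eef_rot: [3.141, -0.0, -1.329]
wrist_force: [0.6, -0.5, 0.2]
finger_gap: -0.006
```

Call:
apply_moves:
  series:
    - [0,0,0,-0.032,-0.031,0,0]
    - [0,0,0,-0.032,-0.031,0,0]
    - [0,0,0,-0.032,-0.031,0,0]
    - [0,0,0,0,0,0,0]
    - [0,0,0,0,0,0,0]

```text
time: 2.1
eef_pos: [562.0, 114.7, 254.9]
eef_rot: [3.139, -0.0, -1.327]
wrist_force: [-0.9, -1.2, -0.6]
finger_gap: 0.001
```

```bash
python3 - <<'E'
from h import *
o=env.observe();print(o["time"],o["eef_pos"],o["eef_rot"],o["wrist_force"],o["finger_gap"])
cv2.imwrite("pics/w1.png",viewer.camera("wrist")[:,:,::-1])
E
```

```text
2.1 [562.00944201 114.65926495 254.92079737] [ 3.13892298e+00 -9.59546057e-05 -1.32714980e+00] [-0.87713451 -1.2013825  -0.62331271] 0.0009859380144065816
```

View pics/w1.png

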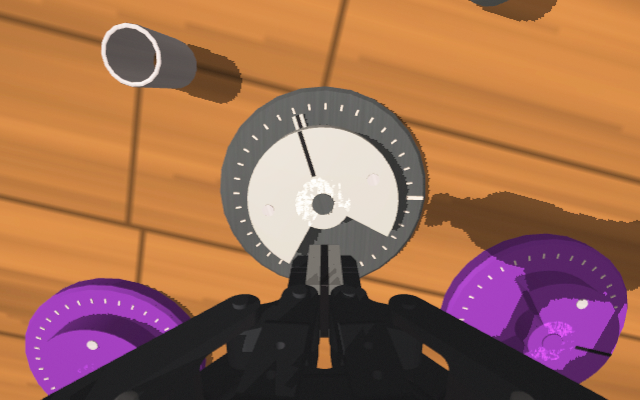

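The wrist view shows the metal disc centred at (322,204), the pointer near (299,118) and the long line near (408–424,198).

```bash
python3 - <<'E'
import cv2
i=cv2.imread("pics/w1.png")[85:285,215:430]
cv2.imwrite("pics/w1c.png",cv2.resize(i,(645,600),interpolation=cv2.INTER_CUBIC))
E
```

```text
(no output)
```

View pics/w1c.png

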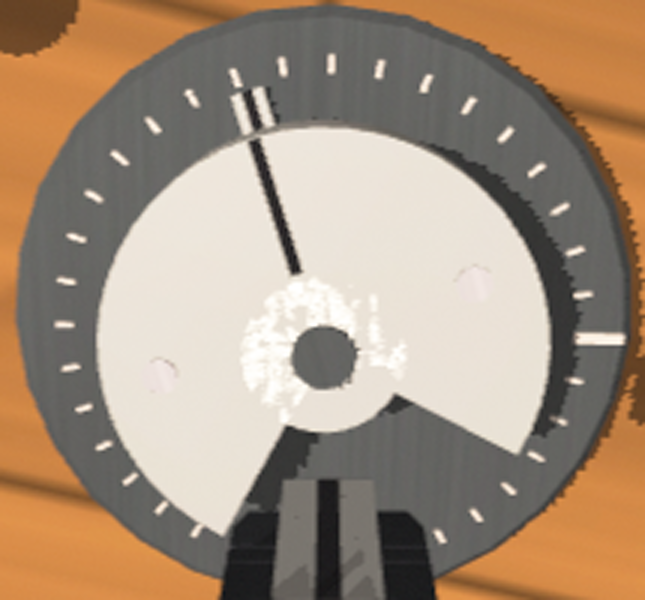

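```bash
python3 - <<'E'
from h import *
o=env.observe()
c=lambda x,y:(215+(x+.5)/3-.5,85+(y+.5)/3-.5)
A=p2w("wrist",c(323,357),50,o);print(A)
for q,z in(((252,90),22),((577,339),20),((625,340),20),((522,453),50),((222,535),50)):
    w=p2w("wrist",c(*q),z,o);d=w-A;print(w,np.hypot(*d[:2]),np.degrees(np.arctan2(d[1],d[0])))
t=np.radians([-77.9]);
for r in(88,106):print((w2p("wrist",[A[0]+r*np.cos(t[0]),A[1]+r*np.sin(t[0]),20],o)-[215,85])*3)
E
```

```text
[531.82169112 107.12804211  50.        ]
[608.26650704 150.424766    22.        ] 87.85451713042883 29.526296567761914
[550.95102565  17.59110008  20.        ] 91.5576071471182 -77.94021478462355
[554.74567219   0.65116278  20.        ] 108.91664124456008 -77.84994408371202
[514.63571178  32.87118035  50.        ] 76.21967858910108 -103.0310794166819
[459.61079967 125.8689674   50.        ] 74.603184424341 165.45098630803108
[[566.18528648 337.53803998]]
[[615.91607869 339.01310792]]
```

Call:
apply_moves:
  series:
    - [0,0,0,0.006,0.044,0,0]
    - [0,0,0,0.005,0.043,0,0]
    - [0,0,0,0,0,0.045,0]
    - [0,0,0,0,0,0.045,0]
    - [0,0,0,0,0,0,0]

```text
time: 2.65
eef_pos: [475.9, 80.6, 159.0]
eef_rot: [3.129, 0.001, -1.331]
wrist_force: [0.2, 0.1, -1.3]
finger_gap: -0.0
```

```bash
python3 - <<'E'
from h import *
o=env.observe();print(o["time"],o["eef_pos"],o["eef_rot"],env.tips_ahead)
a,b=viewer.camera("wrist"),viewer.camera("scene")
cv2.imwrite("pics/w2.png",a[:,:,::-1]);cv2.imwrite("pics/s2.png",b[:,:,::-1])
for t in(25,38):print(t,w2p("wrist",[*o["eef_pos"][:2],o["eef_pos"][2]-t],o),w2p("scene",[*o["eef_pos"][:2],o["eef_pos"][2]-t]))
s=b[60:240,270:450,::-1];cv2.imwrite("pics/s2c.png",cv2.resize(s,(540,540),interpolation=cv2.INTER_CUBIC))
E
```

```text
2.65 [475.89069832  80.63972911 158.98101315] [ 3.12917503e+00  1.45097663e-03 -1.33121781e+00] 25.0
25 [[322.34517099 260.30867618]] [[334.35910833 151.71971278]]
38 [[322.50003713 247.86061471]] [[334.32835283 155.56680501]]
```

View pics/w2.png

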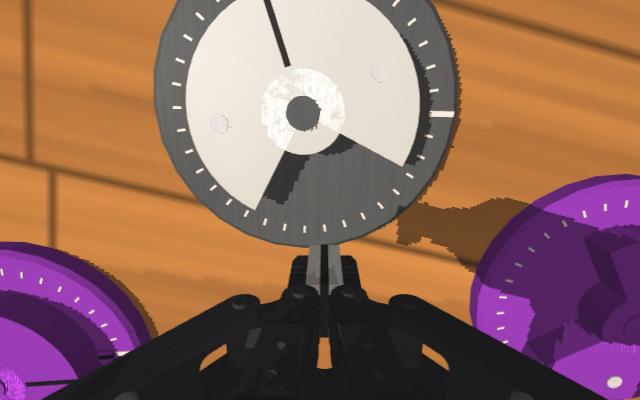

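View pics/s2c.png

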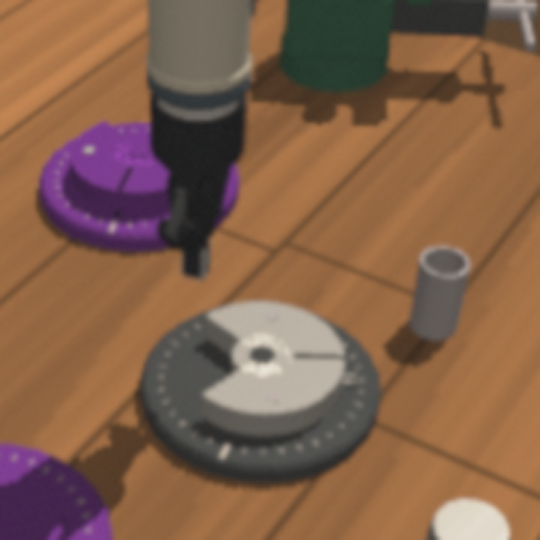

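Tips match the 25 mm offset in the scene view (crop (195,277)). At (476,81), r≈62 mm and 205°, they sit above the notch. Lowering.

Call:
apply_moves:
  series:
    - [0,0,0,0,0,0.045,0]
    - [0,0,0,0,0,0.04,0]
    - [0,0,0,0,0,0.015,0]
    - [0,0,0,0,0,0.004,0]
    - [0,0,0,0,0,0,0]

```text
time: 3.25
eef_pos: [481.6, 82.4, 64.7]
eef_rot: [-3.139, -0.0, -1.329]
wrist_force: [0.8, -0.1, -0.1]
finger_gap: 0.001
```

```bash
python3 - <<'E'
from h import *
o=env.observe();print(o["time"],o["eef_pos"],o["eef_rot"],o["wrist_force"])
b=viewer.camera("scene")
s=b[100:240,300:440,::-1];cv2.imwrite("pics/s3c.png",cv2.resize(s,(560,560),interpolation=cv2.INTER_CUBIC))
E
```

```text
3.25 [481.64885493  82.39571345  64.74212748] [-3.13864912e+00 -4.60783029e-04 -1.32914842e+00] [ 0.76831008 -0.12752001 -0.13193903]
```

View pics/s3c.png

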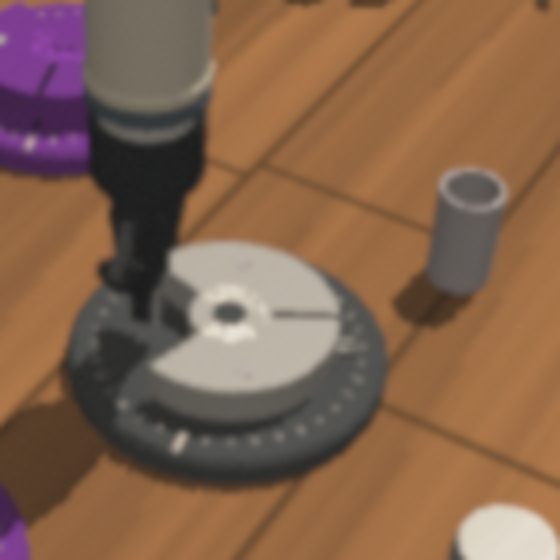

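```bash
cat > arc.py <<'E'
import numpy as np,sys
def arc(p,a1,step,r=57,c=(532,107),yaw=-1.329):
    c=np.array(c);d=np.array(p)-c;a0=np.degrees(np.arctan2(d[1],d[0]))%360
    n=int(np.ceil(abs(a1-a0)/step));pr=np.array(p,float);out=[]
    cy,sy=np.cos(yaw),np.sin(yaw)
    for a in np.linspace(a0,a1,n+1)[1:]:
        q=c+r*np.array([np.cos(np.radians(a)),np.sin(np.radians(a))]);dx=q-pr
        t=np.round([dx@[cy,sy],dx@[sy,-cy]],1); pr=pr+t[0]*np.array([cy,sy])+t[1]*np.array([sy,-cy]); out.append((round(a),*t/1000))
    for x in out:print(x)
E
python3 -c "
from arc import *
arc((481,82),78,6.4)"
```

```text
(200, np.float64(-0.005900000000000001), np.float64(0.0012))
(194, np.float64(-0.0060999999999999995), np.float64(0.0003))
(188, np.float64(-0.0060999999999999995), np.float64(-0.0003))
(182, np.float64(-0.006), np.float64(-0.001))
(176, np.float64(-0.0058), np.float64(-0.0016))
(170, np.float64(-0.0057), np.float64(-0.0022))
(163, np.float64(-0.0053), np.float64(-0.0028))
(157, np.float64(-0.0050999999999999995), np.float64(-0.0033))
(151, np.float64(-0.0047), np.float64(-0.0039))
(145, np.float64(-0.004200000000000001), np.float64(-0.0043))
(139, np.float64(-0.0038), np.float64(-0.0048))
(133, np.float64(-0.0032), np.float64(-0.0050999999999999995))
(127, np.float64(-0.0026), np.float64(-0.0055))
(121, np.float64(-0.0021000000000000003), np.float64(-0.0057))
(115, np.float64(-0.0015), np.float64(-0.005900000000000001))
(109, np.float64(-0.0008), np.float64(-0.006))
(102, np.float64(-0.0001), np.float64(-0.006))
(96, np.float64(0.0004), np.float64(-0.0060999999999999995))
(90, np.float64(0.0011), np.float64(-0.006))
(84, np.float64(0.0018), np.float64(-0.0058))
(78, np.float64(0.0023), np.float64(-0.0056))
```

Call:
apply_moves:
  series:
    - [0,0,0,0,0,0.005,0]
    - [0,0,0,0,0,0.004,0]
    - [0,0,0,0,0,0,0]

```text
time: 3.6
eef_pos: [480.2, 82.4, 53.2]
eef_rot: [3.142, 0.0, -1.329]
wrist_force: [-0.1, 0.2, -1.5]
finger_gap: -0.001
```

In the notch, with tips at z≈28. Next is the arc up to first contact and on.

Call:
apply_moves:
  series:
    - [0,0,0,-0.006,0.001,0,0]
    - [0,0,0,-0.006,0,0,0]
    - [0,0,0,-0.006,0,0,0]
    - [0,0,0,-0.006,-0.001,0,0]
    - [0,0,0,-0.006,-0.002,0,0]

```text
time: 4.1
eef_pos: [475.2, 111.9, 53.4]
eef_rot: [-3.141, -0.002, -1.329]
wrist_force: [1.5, -5.7, -1.1]
finger_gap: 0.001
```

Call:
apply_moves:
  series:
    - [0,0,0,-0.0055,-0.002,0,0]
    - [0,0,0,-0.0055,-0.003,0,0]
    - [0,0,0,-0.005,-0.0035,0,0]
    - [0,0,0,-0.0045,-0.004,0,0]
    - [0,0,0,-0.004,-0.0045,0,0]

```text
time: 4.6
eef_pos: [485.6, 140.2, 53.1]
eef_rot: [3.141, -0.0, -1.329]
wrist_force: [-0.5, -5.0, 1.1]
finger_gap: 0.003
```

```bash
python3 - <<'E'
from h import *
o=env.observe();print(o["time"],o["eef_pos"],o["eef_rot"],o["wrist_force"])
d=o["eef_pos"][:2]-[532,107];print(np.hypot(*d),np.degrees(np.arctan2(d[1],d[0])))
b=viewer.camera("scene")
s=b[100:240,300:440,::-1];cv2.imwrite("pics/s4c.png",cv2.resize(s,(560,560),interpolation=cv2.INTER_CUBIC))
E
```

```text
4.6 [485.61020051 140.20574018  53.08516261] [ 3.14069054e+00 -1.49848167e-05 -1.32896323e+00] [-0.51260452 -5.00060158  1.09532662]
57.04940558475067 144.40497664980992
```

View pics/s4c.png

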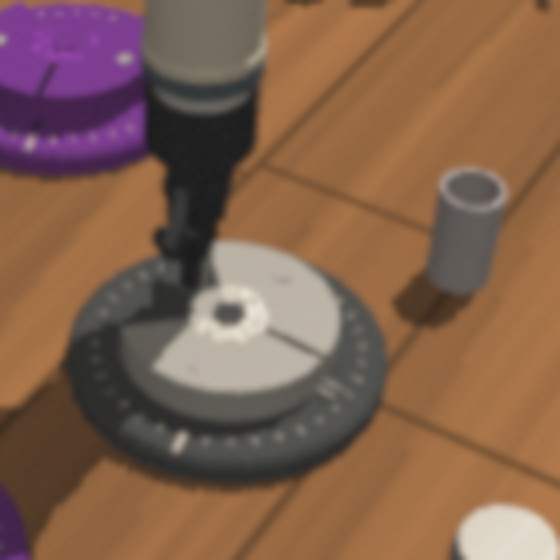

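The disc turns with the push at about 5 N; the pointer is now at crop (330,385). Continuing.

Call:
apply_moves:
  series:
    - [0,0,0,-0.004,-0.005,0,0]
    - [0,0,0,-0.003,-0.005,0,0]
    - [0,0,0,-0.0025,-0.0055,0,0]
    - [0,0,0,-0.002,-0.0055,0,0]
    - [0,0,0,-0.0015,-0.006,0,0]

```text
time: 5.15
eef_pos: [508.7, 159.2, 52.9]
eef_rot: [3.14, 0.0, -1.329]
wrist_force: [-3.2, -4.3, -0.8]
finger_gap: -0.001
```

Call:
apply_moves:
  series:
    - [0,0,0,-0.001,-0.006,0,0]
    - [0,0,0,0,-0.006,0,0]
    - [0,0,0,0.0005,-0.006,0,0]
    - [0,0,0,0.001,-0.004,0,0]
    - [0,0,0,0,0,0,0]

```text
time: 5.65
eef_pos: [530.8, 164.3, 53.3]
eef_rot: [-3.141, 0.001, -1.329]
wrist_force: [-1.2, -0.5, -0.4]
finger_gap: -0.001
```

```bash
python3 - <<'E'
from h import *
o=env.observe();print(o["time"],o["eef_pos"],o["eef_rot"],o["wrist_force"])
d=o["eef_pos"][:2]-[532,107];print(np.hypot(*d),np.degrees(np.arctan2(d[1],d[0])))
b=viewer.camera("scene");w=viewer.camera("wrist");cv2.imwrite("pics/w5.png",w[:,:,::-1])
s=b[140:240,300:440,::-1];cv2.imwrite("pics/s5c.png",cv2.resize(s,(800,571),interpolation=cv2.INTER_CUBIC))
E
```

```text
5.65 [530.81614645 164.30798938  53.27738139] [-3.14085672e+00  1.05381932e-03 -1.32887252e+00] [-1.18072517 -0.47482802 -0.40761784]
57.32021594362898 91.18343299937892
```

View pics/s5c.png

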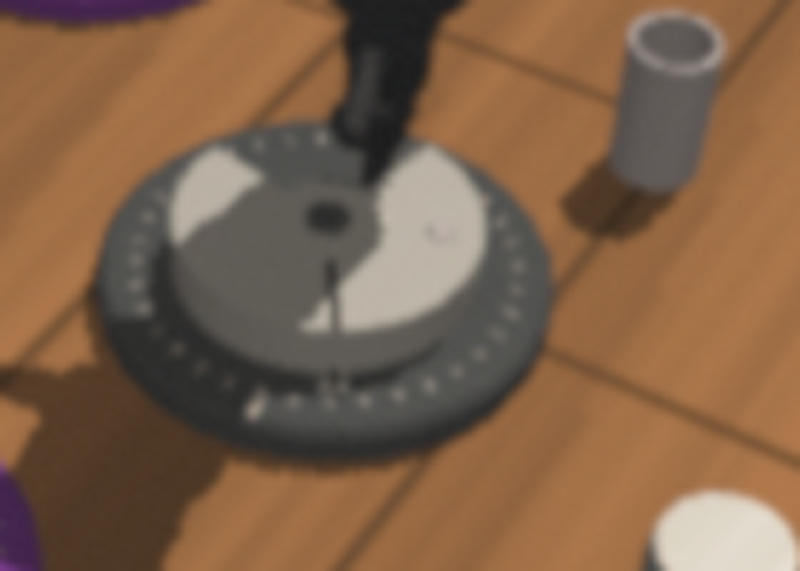

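View pics/w5.png

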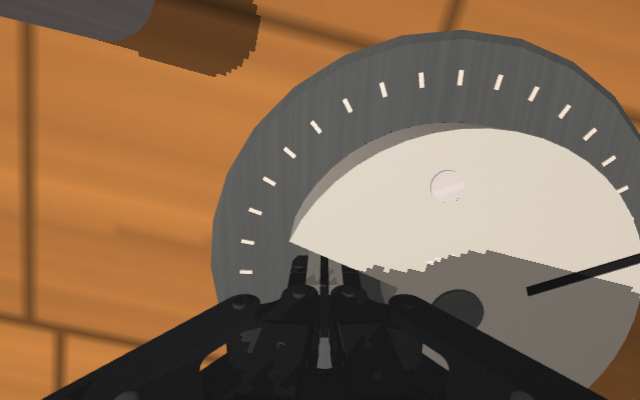

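The scene crop shows the pointer tip at (333,392) and the long line from its inner end (265,396) to (248,417).

```bash
python3 - <<'E'
from h import *
s=lambda x,y:(300+(x+.5)/5.714-.5,140+(y+.5)/5.71-.5)
A=p2w("scene",s(328,217),50);print(A)
for q,z in(((333,390),22),((265,396),20),((248,417),20)):
    w=p2w("scene",s(*q),z);d=w-A;print(w,np.hypot(*d[:2]),np.degrees(np.arctan2(d[1],d[0])))
# angle of disc line
for r in(32,70):
  print(0)
w1=p2w("scene",s(331,262),50);w2=p2w("scene",s(337,330),50);d=w2-w1;print("disc line",np.degrees(np.arctan2(d[1],d[0])))
w1=p2w("scene",s(265,396),20);w2=p2w("scene",s(248,417),20);d=w2-w1;print("long",np.degrees(np.arctan2(d[1],d[0])))
# disc line in wrist
o=env.observe()
w1=p2w("wrist",(527,291),50,o);w2=p2w("wrist",(639,257),50,o);d=w2-w1;print("disc line",np.degrees(np.arctan2(d[1],d[0])))
import math
E
```

```text
[532.55746135 107.87235516  50.        ]
[580.31817635  35.26866109  22.        ] 86.90444344304954 -56.66197675691915
[555.27168151  16.35859429  20.        ] 94.29053095421779 -76.06056569952203
[555.74043421   0.97457154  20.        ] 109.38275171960994 -77.7637241730497
0
0
disc line -55.569993718503625
long -88.254731912194
disc line -55.952745213296716
```

About 22° remain (pointer −56°, line −78°). I'll push about 18° and look again.

```bash
python3 -c "
from arc import *
arc((530.8,164.3),67,3)"
```

```text
(89, np.float64(0.001), np.float64(-0.0025))
(86, np.float64(0.0007), np.float64(-0.0026))
(83, np.float64(0.0009), np.float64(-0.0025))
(80, np.float64(0.001), np.float64(-0.0025))
(78, np.float64(0.0011), np.float64(-0.0024))
(75, np.float64(0.0013), np.float64(-0.0024))
(72, np.float64(0.0013), np.float64(-0.0023))
(70, np.float64(0.0015), np.float64(-0.0023))
(67, np.float64(0.0015), np.float64(-0.0021000000000000003))
```

Call:
apply_moves:
  series:
    - [0,0,0,0.001,-0.004,0,0]
    - [0,0,0,0.0015,-0.004,0,0]
    - [0,0,0,0.0015,-0.004,0,0]
    - [0,0,0,0.002,-0.004,0,0]
    - [0,0,0,0,0,0,0]

```text
time: 6.25
eef_pos: [547.4, 161.8, 53.2]
eef_rot: [3.141, 0.0, -1.329]
wrist_force: [-2.5, -1.5, 0.4]
finger_gap: -0.0
```

```bash
cat > m.py <<'E'
from h import *
import sys
n=sys.argv[1]
o=env.observe();print(o["time"],o["eef_pos"],o["eef_rot"],o["wrist_force"],o["qvel"].round(3))
d=o["eef_pos"][:2]-[532,107];print(np.hypot(*d),np.degrees(np.arctan2(d[1],d[0])))
b=viewer.camera("scene");w=viewer.camera("wrist");cv2.imwrite(f"pics/w{n}.png",w[:,:,::-1])
cv2.imwrite(f"pics/s{n}.png",b[:,:,::-1])
s=b[170:230,310:390,::-1];cv2.imwrite(f"pics/s{n}c.png",cv2.resize(s,(800,600),interpolation=cv2.INTER_CUBIC))
E
python3 m.py 6
```

```text
6.25 [547.35480648 161.75705107  53.17119918] [ 3.14131990e+00  3.58803452e-04 -1.32910111e+00] [-2.53715293 -1.50274117  0.37321188] [ 0.002 -0.007  0.005 -0.002 -0.01   0.002]
56.869189583975775 74.33560204574434
```

View pics/s6c.png

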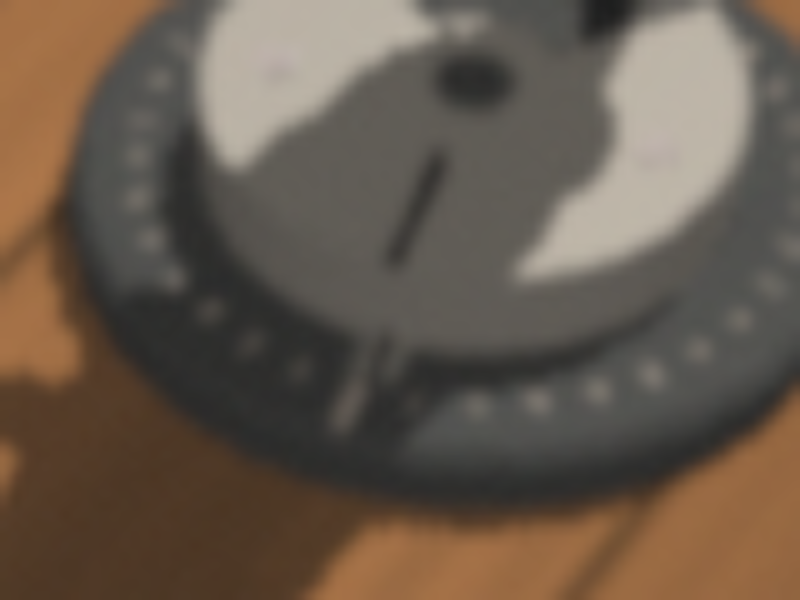

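View pics/w6.png

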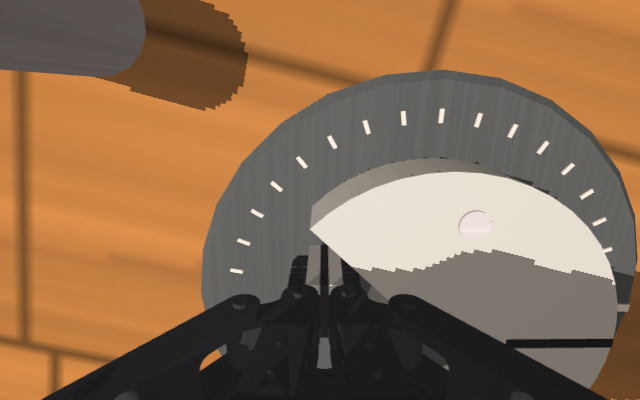

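```bash
python3 - <<'E'
from h import *
o=env.observe()
w1=p2w("wrist",(507,343.5),50,o);w2=p2w("wrist",(613,342.5),50,o);d=w2-w1;print("wrist disc line",np.degrees(np.arctan2(d[1],d[0])))
s=lambda x,y:(310+(x+.5)/10-.5,170+(y+.5)/10-.5)
w1=p2w("scene",s(440,152),50);w2=p2w("scene",s(396,266),50);d=w2-w1;print("scene",np.degrees(np.arctan2(d[1],d[0])))
A=p2w("scene",s(475,80),50)
for q,z in(((378,385),22),((360,378),20),((341,432),20)):
    w=p2w("scene",s(*q),z);d=w-A;print(w,np.hypot(*d[:2]),np.degrees(np.arctan2(d[1],d[0])))
E
```

```text
wrist disc line -75.5399170108786
scene -73.51665387301753
[557.5531348   19.48083089  22.        ] 92.06627973844108 -74.27966383392533
[551.32095465  20.60326088  20.        ] 89.47868775767692 -77.9287744980583
[557.42738036   1.53242348  20.        ] 109.42283242314346 -76.89029567353485
```

About 3° to go. I'll nudge 2.5 mm, then back off the flank, rise and measure from above.

Call:
apply_moves:
  series:
    - [0,0,0,0.0006,-0.0011,0,0]
    - [0,0,0,0.0006,-0.0011,0,0]
    - [0,0,0,0,0,0,0]

```text
time: 6.65
eef_pos: [549.5, 161.1, 53.2]
eef_rot: [3.141, 0.0, -1.329]
wrist_force: [-4.7, -0.9, 0.7]
finger_gap: -0.004
```

```bash
python3 m.py 7
```

```text
6.65 [549.4823725  161.07903129  53.22325262] [ 3.1411853e+00  5.5684186e-05 -1.3289541e+00] [-4.73846871 -0.89036698  0.66381241] [ 0.    -0.002  0.002 -0.    -0.001  0.001]
56.83462829653634 72.08530201278205
```

View pics/s7c.png

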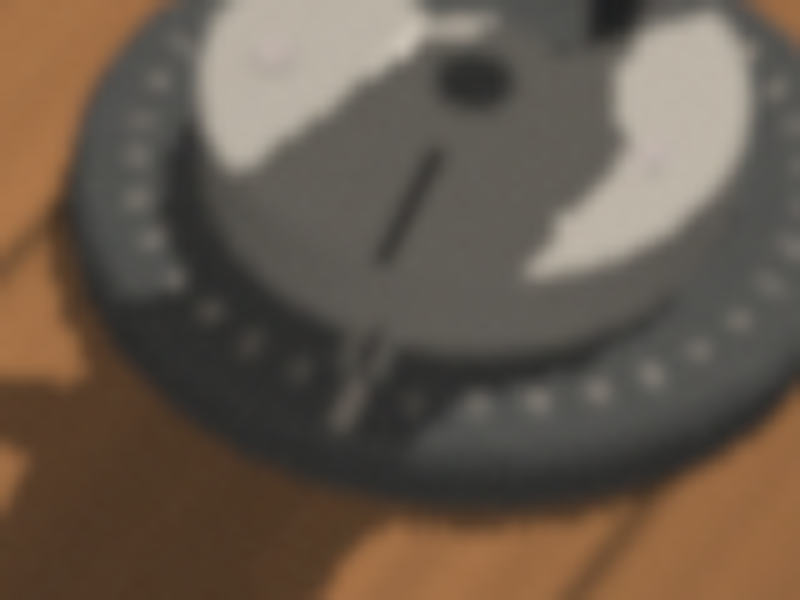

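View pics/w7.png

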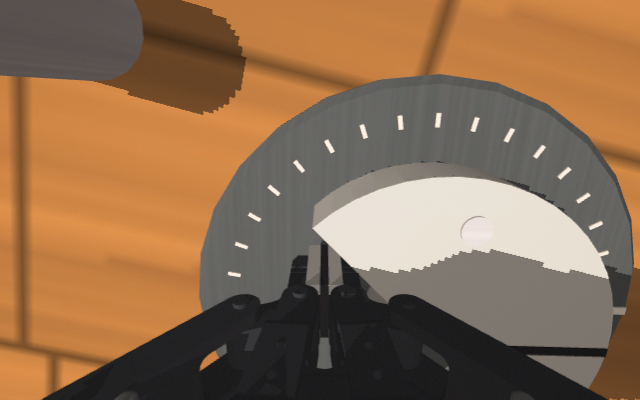

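Nearly aligned. Backing off the flank and rising to the earlier viewing pose.

Call:
apply_moves:
  series:
    - [0,0,0,-0.004,0.008,0,0]
    - [0,0,0,0,0,-0.02,0]
    - [0,0,0,0,0,-0.04,0]
    - [0,0,0,0,0,-0.045,0]
    - [0,0,0,0,0,-0.045,0]

```text
time: 7.25
eef_pos: [540.9, 163.2, 205.3]
eef_rot: [-3.139, -0.0, -1.329]
wrist_force: [0.8, 0.5, 0.2]
finger_gap: -0.002
```

Call:
apply_moves:
  series:
    - [0,0,0,0.03,-0.01,-0.03,0]
    - [0,0,0,0.03,-0.01,-0.02,0]
    - [0,0,0,0,0,0,0]
    - [0,0,0,0,0,0,0]

```text
time: 7.65
eef_pos: [575.1, 109.4, 254.0]
eef_rot: [-3.139, -0.0, -1.33]
wrist_force: [-0.5, -0.3, -0.1]
finger_gap: -0.002
```

```bash
python3 m.py 8; python3 - <<'E'
import cv2
i=cv2.imread("pics/w8.png")[85:285,215:430]
cv2.imwrite("pics/w8c.png",cv2.resize(i,(645,600),interpolation=cv2.INTER_CUBIC))
E
```

```text
7.65 [575.14256115 109.36236808 253.99347787] [-3.13903872e+00 -3.17918413e-05 -1.33022721e+00] [-0.49150881 -0.28285011 -0.11491268] [0.023 0.008 0.043 0.004 0.004 0.002]
43.20719113078812 3.1342294061142537
```

View pics/w8c.png

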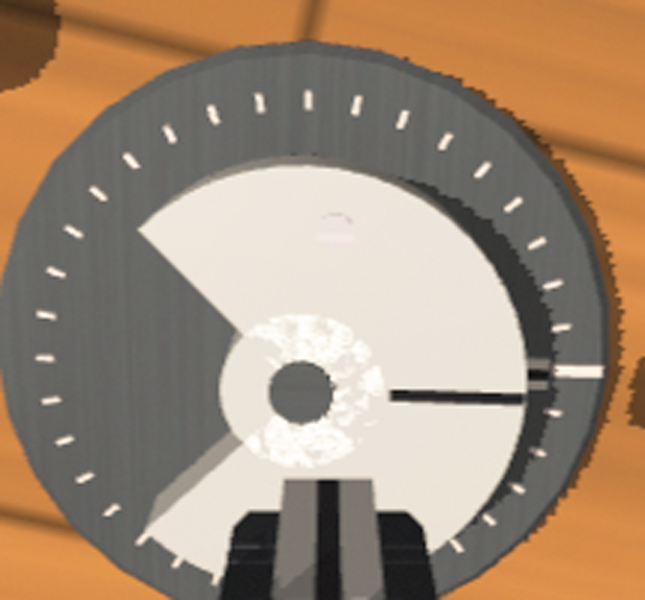

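View pics/s8c.png

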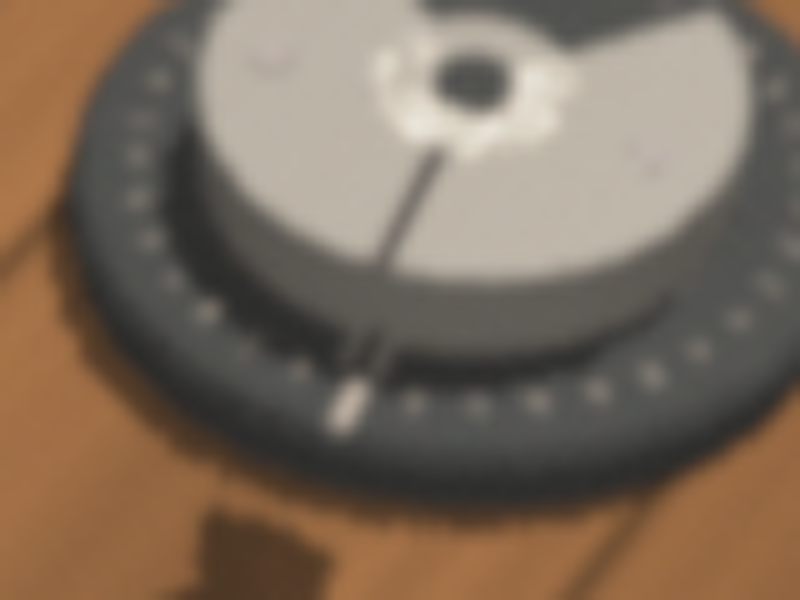

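```bash
python3 - <<'E'
import cv2
i=cv2.imread("pics/w8.png")[190:235,370:430]
cv2.imwrite("pics/w8d.png",cv2.resize(i,(800,600),interpolation=cv2.INTER_NEAREST))
E
```

```text
(no output)
```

View pics/w8d.png

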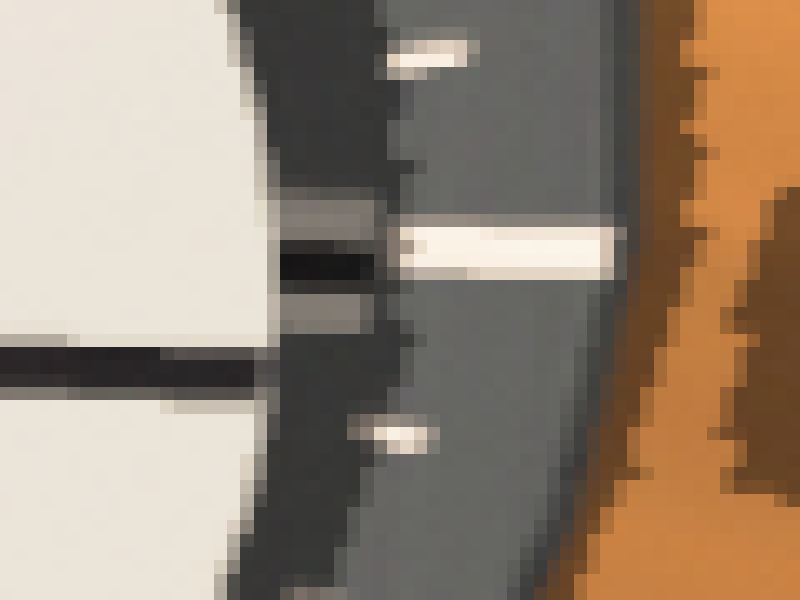

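```bash
python3 - <<'E'
from h import *
o=env.observe()
c=lambda x,y:(370+x/13.333-.5,190+y/13.333-.5)
p=p2w("wrist",c(376,262),22,o);l=p2w("wrist",c(390,246),20,o);l2=p2w("wrist",c(614,248),20,o);A=p2w("wrist",(215+302/3,85+392/3),50,o)
print(A,p,l,np.hypot(*(p-l)[:2]))
for w in(p,l,l2):
    d=w-A;print(np.hypot(*d[:2]),np.degrees(np.arctan2(d[1],d[0])))
print(o["eef_pos"],o["wrist_force"],o["time"])
b=viewer.camera("top");cv2.imwrite("pics/t9.png",b[:,:,::-1])
E
```

```text
[531.50089152 107.45189399  50.        ] [549.91646088  21.71634947  22.        ] [550.94628681  20.42009055  20.        ] 1.6555448083493396
87.69103027346965 -77.8773450192083
89.17767774440009 -77.40534069763702
107.366071943197 -77.27794145578927
[574.18323675 110.20381796 252.26134919] [-0.25964247  0.17068825  0.04984553] 7.75
```

View pics/t9.png

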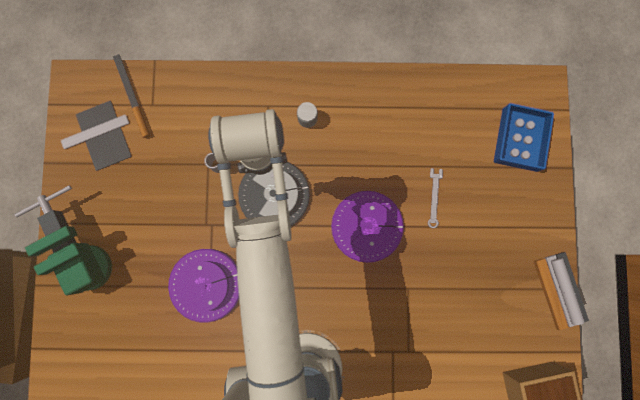

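The pointer tip (r 87.7 mm, −77.9°) and the line (−77.4°) are about 1 mm apart, and the bystanders are unmoved. I'll settle for one call, then hand in.

Call:
apply_moves:
  series:
    - [0,0,0,0,0,0,0]
    - [0,0,0,0,0,0,0]
    - [0,0,0,0,0,0,0]

```text
time: 8.1
eef_pos: [574.5, 110.0, 252.9]
eef_rot: [3.141, 0.0, -1.328]
wrist_force: [-0.1, -0.3, 0.8]
finger_gap: 0.003
```

```bash
python3 -c "
from station import hand_in
print(hand_in())"
```

```text
the job is handed in; nothing more can be done
None
```

I lowered the shut fingers into the notch of the plain metal disc and pushed it about 108° clockwise. I then backed off, raised the hand about 200 mm clear and handed in at about 8 s.

- **Alignment:** the last wrist view put the pointer tip at −77.9° and the long line at −77.4°. That is about 0.7 mm of sideways offset against the 4 mm allowed. The scene view, taken while the fingers still touched the disc, suggested the pointer was about 1° short instead. So the two disagree on direction, but both are inside the tolerance.
- **Contact:** the wrist force was about zero at the end, so the hand is touching nothing.
- **At rest:** I took no second picture to confirm the disc was still. I am relying on its friction to hold it where it was left.
- **Bystanders:** in the final top view the can and wrench looked unmoved. The tube was partly hidden behind the arm, but its visible rim was where it started.

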